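# Swipe through the touch test of a refurbished tablet

### The job

The tablet on the foam pad is showing its touch test, an N-shaped lane of boxes. With the gripper closed, set the fingertips lightly on the green box and swipe along the lane, round both corners, to the red box in one stroke without lifting off, so that every box is touched in turn and the glass beside the lane is not; then lift clear. Do not press hard or shift the tablet, pick nothing up, and leave the stylus and everything else where it lies.

Things in the scene. Friction and masses are not known exactly. Their poses are not given: they have to be found in the camera images.
- tablet: Tablet computer, 250 x 176 x 8 mm, 0.55 kg, lying loose, face up, on the foam pad at any yaw. Origin at the centre of its underside, x along its long side, z up; glass 8 mm above it, 33 mm above the table. The dark screen shows an N-shaped lane of 10 boxes, about 22 mm wide. A box counts when the middle of the closed fingertips passes over its middle in contact (0.3 N is enough).
- start_box (a point): Centre of the green start box, on the glass, at (-84, -54) mm in the tablet's x, y. Square, 26 mm. From here one long box (22 x 76 mm, centre 54 mm on) leads straight to corner 1.
- corner_1 (a point): Centre of the first corner box (pale blue, as all but the ends), on the glass, at (-84, 54) mm. From here the diagonal runs to corner 2: 4 boxes (36 x 22 mm, centres 40 mm apart) between the two.
- corner_2 (a point): Centre of the second corner box, on the glass, at (84, -54) mm. From here one long box (22 x 76 mm, centre 54 mm on) leads straight to the red box.
- end_box (a point): Centre of the red end box, on the glass, at (84, 54) mm.
- diagonal (a point): Mid-point of the diagonal stretch of the lane, on the glass at the middle of the screen; its x axis points along the diagonal from corner 1 to corner 2, z up.
- foam_pad (a joint): How far the foam pad has sunk (m, 0 to 0.010). Pink soft pad 340 x 235 x 25 mm, fixed to the table at the same yaw as the tablet within a few degrees; it lets the tablet down level by about 1 mm for each newton pressed on the glass, up to 10 mm, and springs back.
- stylus: Thin white stylus, 135 x 9 x 9 mm, lying on the foam beside the tablet's long side. Leave alone. Origin under its middle, x along it.
- screw_tin: Round steel tin of screws, 38 mm across, 20 mm high, on the foam beyond the tablet's short side. Leave alone. Origin under its middle.
- bottle: Brown glass bottle, 62 mm across, 230 mm high, standing on the bench to the right of the foam. Origin under its middle.
- router: White router with blue sides standing on edge, 48 x 180 x 175 mm high, to the left of the foam. Origin under its middle.
- cartridge_cyan: Black ink cartridge with a cyan label, 66 x 22 x 44 mm, on the left of the bench. Origin under its middle.
- cartridge_black: Black ink cartridge with a grey label, 66 x 22 x 44 mm, on the left of the bench. Origin under its middle.
- screwdriver: Screwdriver with an orange handle lying on the bench to the right of the foam, about 200 mm long. Origin under its middle.

How it is judged (in metres and radians):
On the way, in this order (a step that is already met when the one before it is completed fails the run):
1. fingertips touch the glass over the green start box (their middle within 13 mm of the middle of that box, along and across the lane) (contact force between the fingers and tablet above 0.3 N and x of the grasp point in the frame of tablet between -0.097 and -0.071 m and y of the grasp point in the frame of tablet between -0.067 and -0.041 m), for 0.05 s.
2. fingertips touch the glass over box 2 of the lane (their middle within 13 mm of the middle of that box, along and across the lane) (contact force between the fingers and tablet above 0.3 N and x of the grasp point in the frame of tablet between -0.097 and -0.071 m and y of the grasp point in the frame of tablet between -0.013 and 0.013 m), for 0.05 s.
3. fingertips touch the glass over the first corner box (their middle within 13 mm of the middle of that box, along and across the lane) (contact force between the fingers and tablet above 0.3 N and x of the grasp point in the frame of tablet between -0.097 and -0.071 m and y of the grasp point in the frame of tablet between 0.041 and 0.067 m), for 0.05 s.
4. fingertips touch the glass over box 4 of the lane (their middle within 13 mm of the middle of that box, along and across the lane) (contact force between the fingers and tablet above 0.3 N and x of the grasp point in the frame of diagonal between -0.0729 and -0.0469 m and y of the grasp point in the frame of diagonal between -0.013 and 0.013 m), for 0.05 s.
5. fingertips touch the glass over box 5 of the lane (their middle within 13 mm of the middle of that box, along and across the lane) (contact force between the fingers and tablet above 0.3 N and x of the grasp point in the frame of diagonal between -0.033 and -0.007 m and y of the grasp point in the frame of diagonal between -0.013 and 0.013 m), for 0.05 s.
6. fingertips touch the glass over box 6 of the lane (their middle within 13 mm of the middle of that box, along and across the lane) (contact force between the fingers and tablet above 0.3 N and x of the grasp point in the frame of diagonal between 0.007 and 0.033 m and y of the grasp point in the frame of diagonal between -0.013 and 0.013 m), for 0.05 s.
7. fingertips touch the glass over box 7 of the lane (their middle within 13 mm of the middle of that box, along and across the lane) (contact force between the fingers and tablet above 0.3 N and x of the grasp point in the frame of diagonal between 0.0469 and 0.0729 m and y of the grasp point in the frame of diagonal between -0.013 and 0.013 m), for 0.05 s.
8. fingertips touch the glass over the second corner box (their middle within 13 mm of the middle of that box, along and across the lane) (contact force between the fingers and tablet above 0.3 N and x of the grasp point in the frame of tablet between 0.071 and 0.097 m and y of the grasp point in the frame of tablet between -0.067 and -0.041 m), for 0.05 s.
9. fingertips touch the glass over box 9 of the lane (their middle within 13 mm of the middle of that box, along and across the lane) (contact force between the fingers and tablet above 0.3 N and x of the grasp point in the frame of tablet between 0.071 and 0.097 m and y of the grasp point in the frame of tablet between -0.013 and 0.013 m), for 0.05 s.
10. fingertips touch the glass over the red end box (their middle within 13 mm of the middle of that box, along and across the lane) (contact force between the fingers and tablet above 0.3 N and x of the grasp point in the frame of tablet between 0.071 and 0.097 m and y of the grasp point in the frame of tablet between 0.041 and 0.067 m), for 0.05 s.
At the end, for the whole second after the job is handed in: All 10 boxes were touched in order from green to red; the tablet lies still and level on the sprung-back foam (sunk under 3 mm) within 15 mm of where it lay, and every bystander is within 20 mm of its start (distance of tablet from where it was at the start of the episode below 0.015 m and linear speed of tablet below 0.01 m/s and angle between tablet's own z axis and vertical below 0.05 rad and value of joint foam_pad below 0.003 m and distance of each of stylus, screw_tin, bottle, router, cartridge_cyan, cartridge_black, screwdriver from where it was at the start of the episode below 0.02 m).
It fails at once if glass touched off the lane (middle of the fingertips more than 20 mm from the lane's centre line) (contact force between the fingers and tablet above 0.5 N and not ((x of the grasp point in the frame of tablet between -0.104 and -0.064 m and y of the grasp point in the frame of tablet between -0.078 and 0.078 m) or (x of the grasp point in the frame of tablet between 0.064 and 0.104 m and y of the grasp point in the frame of tablet between -0.078 and 0.078 m) or (x of the grasp point in the frame of diagonal between -0.12 and 0.12 m and y of the grasp point in the frame of diagonal between -0.02 and 0.02 m))).
It fails at once if fingertips raised off the glass midway along the stroke (about 10 to 22 mm above the lane, more than 35 mm from the green and red boxes) (((x of the grasp point in the frame of tablet between -0.104 and -0.064 m and y of the grasp point in the frame of tablet between -0.078 and 0.078 m) or (x of the grasp point in the frame of tablet between 0.064 and 0.104 m and y of the grasp point in the frame of tablet between -0.078 and 0.078 m) or (x of the grasp point in the frame of diagonal between -0.12 and 0.12 m and y of the grasp point in the frame of diagonal between -0.02 and 0.02 m)) and z of the grasp point in the frame of tablet between 0.037 and 0.049 m and horizontal distance between the grasp point and start_box above 0.035 m and horizontal distance between the grasp point and end_box above 0.035 m).
It fails at once if tablet pressed with more than 20 N (contact force between any of the fingers, the arm and tablet above 20 N).
It fails at once if tablet lifted, tipped or shoved more than 15 mm (distance of tablet from where it was at the start of the episode above 0.015 m or angle between tablet's own z axis and vertical above 0.1 rad).
It fails at once if a bystander lifted or moved more than 20 mm (distance of any of stylus, screw_tin, bottle, router, cartridge_cyan, cartridge_black, screwdriver from where it was at the start of the episode above 0.02 m).
It also fails if it takes over 48 s, if anything falls off the work surface, if the arm or the gripper's body presses on something with over 40 N, if the wrist force passes 120 N, or if a joint passes its speed limit or range.

### The arm

A 6-joint arm with a two-finger parallel gripper is mounted at the origin on the work surface. World frame = base frame: x ahead of the robot, y to its left, z up, the work surface at z = 0. Lengths are in mm, angles in rad, forces in N, time in s.
With the tool pointing down it reaches from about 300 to 950 mm from the base axis. Payload 3.1 kg.
Tool frame: the origin (TCP) lies at the very end of the fingers, on their centre line; the grasp point (between the pads) lies 19 mm behind it; z points along the fingers, y is the line along which they close (so a half turn about z gives the same grasp; the last joint's range is limited). The gripper opens to 85 mm and grips with 20 to 120 N. Pads are 22 mm wide; open, the fingers measure 114 mm over their backs; the gripper's body (76 mm by 85 mm) begins 54 mm behind the grasp point. The pads swing forward as they close: fully open they stand 13 mm farther back than shut.
Start: joints at [1.087, 0.308, 1.634, -0, 1.2, -0.07], TCP at [251.333, 572.245, 231.272] pointing down, gripper open.
Joint ranges: [-3.06, 3.06], [-0.79, 1.96], [0.05, 2.63], [-1.19, 4.34], [0.05, 2.64], [-2.94, 2.94]. Speed limits (rad/s): [2.79, 2.79, 3.14, 3.14, 3.14, 3.14].

### API

Orientations are given as a 3x3 rotation matrix whose columns are the frame's x, y, z axes.
In Python, from bench import arm, vision, finder gives the robot as it stands.
- The arm moves only by the shell command python3 -m creep 'ROWS'. ROWS is JSON, a list of rows, each a list of 7 numbers: the shift along the tool's x, y, z in mm, then the turn, a rotation vector about the tool's x, y, z in rad, then the closure, from -1 (fully open) to 1 (shut), so that 0 is half open. A call has exactly 10 rows; each row is the pose to reach, as a shift and turn from the pose commanded when the call began, along the tool's axes at that moment; what a row does not reach only later rows make up. A row lasts 1/8 s, in which the tool goes at most 62.5 mm and 10.7 degrees, less where a joint would pass 70% of its speed; a pose out of reach is approached as far as the arm can. A call with a gripper value outside its range is refused whole. The fingers move at their own pace and stop on an object; the grip force is fixed at half the most. Time passes only in rows, so rows that repeat a pose let the fingers close, or fill a call up. It gives the time, the measured TCP pose, the force, the opening and the grip force at its end, in the units of the state.
- arm.get_obs(): the state, without advancing time (a new reading comes with each control period).
- vision.get_image(name): name is "scene" or "top" or "wrist"; returns (picture, depth): 420x560x3 uint8, red, green, blue; 420x560 float32, mm along the optical axis (not along the pixel's ray), 0 where there is no reading.
- vision.calibration(name): a dict with "intrinsics" (3x3 intrinsics, pixels), "pose" (4x4, takes a point from camera to world coordinates); the wrist camera has in their place "T_tool_cam" (4x4, takes a point from camera to tool coordinates, whose origin is the TCP and whose axes are the flange's). Camera axes: x right, y up, looking along -z (the intrinsics and any distortion apply to the point x, -y, -z); pixel columns grow to the right and rows downward; lengths in mm; the calibration is good to about 2 mm. The wrist camera is an equidistant fisheye: a pixel r from the principal point sees the ray r / f radians off the axis. A picture is of the moment at which its call begins: read the wrist's pose just before it. calibration takes no time and is no camera call.
- arm.hand_in(): hands the job in; it is judged then, once.
Trained networks look in the newest picture that a camera, given by its name, has taken for a name from the list of things; names that differ only in an ending like _2 or _b are one class to them, and where a whole thing is asked for, a point or a joint stands for the part that bears it (a point fixed in the world has none). Each returns a list of dicts, best first, with "conf" (0 to 1); they miss things now and then, are a little off and sometimes report something else, mostly with a low value. They report only what shows in the picture. A call takes as long as a camera call.
- finder.boxes_of(camera, label): "box" ([left, top, width, height] in pixels, round what is visible of it).
The state is a dict: "time": time; "qpos": joint angles; "qvel": joint speeds; "tau": joint torques, N m; "eef_pos": TCP position; "ee_rot": TCP orientation; "wrist_force": force on the tool from outside, world axes, zero at the start; "ft_torque": the same for the moment, N m; "width": finger opening in mm; "grasp_force": force on a finger pad.
Only numpy, scipy, OpenCV 4.12 (cv2) and the standard library are available. Lean on these libraries where they do the work, as an engineer would, in place of code of your own. Each camera call takes 0.05 s, during which the arm holds its last target. There are 200 camera calls.

## Working session

There is one attempt and no reset: what is moved stays moved. The work goes in short steps, Python scripts to look and compute and a shell command to move; the robot and the scene stay as the last step left them, time stands still between calls to the robot, and variables do not carry over. Pictures are saved under pics/ and viewed, at most 10 in all, crops included, and the job is handed in when it is done.

```bash
mkdir -p pics; cat > h.py <<'E'
import numpy as np, cv2
from bench import arm, vision, finder
def world(cam,uv,z):
    c=vision.calibration(cam);K=np.array(c["intrinsics"]);T=np.array(c["pose"])
    uv=np.atleast_2d(uv).astype(float)
    d=np.c_[(uv[:,0]-K[0,2])/K[0,0],-(uv[:,1]-K[1,2])/K[1,1],-np.ones(len(uv))]@T[:3,:3].T
    return T[:3,3]+d*((z-T[2,3])/d[:,2])[:,None]
E
python3 - <<'E'
from h import *
o=arm.get_obs();print(o["time"],o["eef_pos"],o["ee_rot"],o["width"],o["wrist_force"])
im,d=vision.get_image("top");cv2.imwrite("pics/top.png",im[...,::-1]);np.save("top.npy",im);np.save("topd.npy",d)
c=vision.calibration("top");print(c)
for l in ["tablet","stylus","bottle","router"]:print(l,finder.boxes_of("top",l)[:1])
E
```

```text
0.0 [250.92950938 571.51176695 230.05274343] [[-9.15617615e-01  4.02048783e-01 -1.07688763e-03]
 [ 4.02050191e-01  9.15615350e-01 -2.04313249e-03]
 [ 1.64575908e-04 -2.30369098e-03 -9.99997333e-01]] 84.89635220966913 [-0.40195052 -0.62028868 -0.15761794]
{'intrinsics': array([[408.02567007,   0.        , 281.97417928],
       [  0.        , 408.02567007, 208.81979984],
       [  0.        ,   0.        ,   1.        ]]), 'pose': array([[-6.46372170e-03,  9.91101022e-01, -1.32954819e-01,
         4.00722744e+02],
       [-9.99842727e-01, -8.60128873e-03, -1.55093357e-02,
         6.78205580e+00],
       [-1.65149013e-02,  1.32833661e-01,  9.91000745e-01,
         1.21672188e+03],
       [ 0.00000000e+00,  0.00000000e+00,  0.00000000e+00,
         1.00000000e+00]])}
tablet [{'box': [294.2, 158.5, 68.9, 84.2], 'conf': 0.85}]
stylus [{'box': [135.6, 238.3, 21.0, 19.5], 'conf': 0.72}]
bottle []
router [{'box': [104.7, 147.6, 72.8, 66.3], 'conf': 0.89}]
```

View pics/top.png

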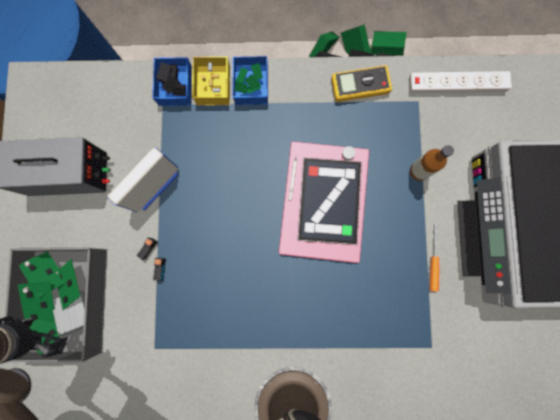

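The top view shows the tablet at about (330,201), with green at (347,231), red at (314,172), the stylus to its left and the tin above its upper short side. Next I measure green, red and the pale boxes.

```bash
python3 - <<'E'
from h import *
im=np.load("top.npy");d=np.load("topd.npy")
hsv=cv2.cvtColor(im,cv2.COLOR_RGB2HSV)
sub=np.zeros(im.shape[:2],np.uint8);sub[155:250,295:366]=1
def cen(m):
    n,l,s,c=cv2.connectedComponentsWithStats((m&(sub>0)).astype(np.uint8));i=1+np.argmax(s[1:,4]);print(s[i]);return c[i]
H,S,V=cv2.split(hsv)
g=cen((H>45)&(H<75)&(S>120));r=cen(((H<6)|(H>174))&(S>150))
W=world("top",[g,r],33);print(g,r,W)
a=W[1]-W[0];print("len",np.hypot(*a[:2]),"want",np.hypot(168,108))
yaw=np.arctan2(a[1],a[0])-np.arctan2(108,168);print("centre",W.mean(0),"yaw",yaw)
print(d[195:205,328:332].mean())
o=arm.get_obs();print(o["ee_rot"])
R=np.array([[np.cos(yaw),-np.sin(yaw)],[np.sin(yaw),np.cos(yaw)]])
for p in [(-84,-54),(-84,54),(84,-54),(84,54)]:print(p,W.mean(0)[:2]+R@p)
E=np.array(o["ee_rot"]);print("to centre, tool",E.T@(np.r_[W.mean(0)[:2],230]-o["eef_pos"]))
print(vision.calibration("wrist"))
E
```

```text
[342 225  10  11  95]Traceback (most recent call last):
  File "<stdin>", line 8, in <module>
  File "<stdin>", line 6, in cen
    return _wrapfunc(a, 'argmax', axis=axis, out=out, **kwds)
    return bound(*args, **kwds)
ValueError: attempt to get argmax of an empty sequence
```

```bash
python3 - <<'E'
from h import *
im=np.load("top.npy");d=np.load("topd.npy")
print(im[171,314])
f=im.astype(int)
sub=np.zeros(im.shape[:2],bool);sub[162:240,303:360]=1
def cen(m):
    n,l,s,c=cv2.connectedComponentsWithStats((m&sub).astype(np.uint8));i=1+np.argmax(s[1:,4]);print(s[i]);return c[i]
g=cen(f[...,1]>f[...,0]+50);r=cen(f[...,0]>f[...,1]+60)
W=world("top",[g,r],33);print(g,r,W)
a=W[1]-W[0];print("len",np.hypot(*a[:2]),"want",np.hypot(168,108))
yaw=np.arctan2(a[1],a[0])-np.arctan2(108,168);print("centre",W.mean(0),"yaw",yaw)
o=arm.get_obs()
R=np.array([[np.cos(yaw),-np.sin(yaw)],[np.sin(yaw),np.cos(yaw)]])
for p in [(-84,-54),(-84,54),(84,-54),(84,54)]:print(p,W.mean(0)[:2]+R@p)
E=np.array(o["ee_rot"]);print("to centre, tool",E.T@(np.r_[W.mean(0)[:2],230]-o["eef_pos"]))
print(vision.calibration("wrist"))
E
```

```text
[232 106  99]
[342 225  11  11 112]
[309 166   9  10  87]
[346.69642857 229.85714286] [312.96551724 170.55172414] [[ 496.3574946  -161.99104355   33.        ]
 [ 673.0565471   -67.20358017   33.        ]]
len 200.5173767309592 want 199.71980372511885
centre [ 584.70702085 -114.59731186   33.        ] yaw -0.07896887990698737
(-84, -54) [ 496.70891151 -161.80253141]
(-84, 54) [505.22868908 -54.13910498]
(84, -54) [ 664.18535262 -175.05551875]
(84, 54) [672.70513019 -67.39209232]
to centre, tool [-581.46812979 -494.37259212    1.16688586]
{'intrinsics': array([[325.1922621 ,   0.        , 279.63860983],
       [  0.        , 325.1922621 , 207.12441068],
       [  0.        ,   0.        ,   1.        ]]), 'T_tool_cam': array([[-1.22267541e-03,  9.66294839e-01,  2.57435020e-01,
         6.57205899e+01],
       [ 9.99999027e-01,  1.35424435e-03, -3.33773923e-04,
        -9.51622550e-01],
       [-6.71153940e-04,  2.57434362e-01, -9.66295555e-01,
        -1.41240166e+02],
       [ 0.00000000e+00,  0.00000000e+00,  0.00000000e+00,
         1.00000000e+00]])}
```

```bash
python3 -m creep '[[-60,-50,0,0,0,-0.04,1],[-116,-99,0,0,0,-0.08,1],[-174,-148,0,0,0,-0.12,1],[-222,-188,0,0,0,-0.16,1],[-270,-229,0,0,0,-0.2,1],[-318,-270,0,0,0,-0.24,1],[-366,-310,0,0,0,-0.28,1],[-414,-350,0,0,0,-0.335,1],[-460,-390,0,0,0,-0.335,1],[-500,-425,0,0,0,-0.335,1]]'
python3 - <<'E'
from h import *
o=arm.get_obs();E=np.array(o["ee_rot"]);print(E,E.T@(np.array([584.7,-114.6,230])-o["eef_pos"]))
E
```

```text
time: 1.5
eef_pos: [525.6, 8.3, 231.5]
ee_rot: [[-0.997, 0.079, 0.001], [0.079, 0.997, 0.0], [-0.001, 0.0, -1.0]]
wrist_force: [0.5, 1.2, -0.7]
width: -0.0
grasp_force: 0.0
[[-9.96874416e-01  7.89978188e-02  8.61881090e-04]
 [ 7.89980813e-02  9.96874730e-01  2.74879756e-04]
 [-8.37472578e-04  3.42107549e-04 -9.99999591e-01]] [ -68.65908897 -117.88693282    1.51536219]
```

```bash
python3 -m creep '[[-20,-35,0,0,0,0,1],[-42,-70,0,0,0,0,1],[-60,-100,0,0,0,0,1],[-69,-118,0,0,0,0,1],[-69,-118,0,0,0,0,1],[-69,-118,0,0,0,0,1],[-69,-118,0,0,0,0,1],[-69,-118,0,0,0,0,1],[-69,-118,0,0,0,0,1],[-69,-118,0,0,0,0,1]]'
cat >> h.py <<'E'
def wworld(uv,z,o):
    c=vision.calibration("wrist");K=np.array(c["intrinsics"]);T=np.array(c["T_tool_cam"])
    M=np.eye(4);M[:3,:3]=o["ee_rot"];M[:3,3]=o["eef_pos"];T=M@T
    p=(np.atleast_2d(uv)-[K[0,2],K[1,2]])/K[0,0];r=np.hypot(*p.T)[:,None]
    d=np.c_[p[:,:1]/r*np.sin(r),-p[:,1:]/r*np.sin(r),-np.cos(r)]@T[:3,:3].T
    return T[:3,3]+d*((z-T[2,3])/d[:,2])[:,None]
E
python3 - <<'E'
from h import *
o=arm.get_obs();im,d=vision.get_image("wrist");cv2.imwrite("pics/w1.png",im[...,::-1])
f=im.astype(int)
for n,m in (("g",f[...,1]>f[...,0]+50),("r",(f[...,0]>f[...,1]+60)&(f[...,0]>f[...,2]+60)),("w",f.min(2)>170)):
    k,l,s,c=cv2.connectedComponentsWithStats(m.astype(np.uint8))
    for i in range(1,k):
        if s[i,4]>150:print(n,s[i],c[i].round(1),wworld(c[i],33,o).round(1))
print(o["time"],o["eef_pos"],o["wrist_force"])
E
```

```text
time: 2.75
eef_pos: [584.4, -112.5, 231.4]
ee_rot: [[-0.997, 0.078, 0.0], [0.078, 0.997, -0.0], [-0.0, 0.0, -1.0]]
wrist_force: [-0.3, 0.3, 1.0]
width: 0.1
grasp_force: 0.0
g [214  93  26  27 681] [226.6 106.3] [[ 496.5 -161.3   33. ]]
r [  34   12   18   72 1062] [41.8 47.1] [[ 377.1 -396.9   33. ]]
r [313 247  25  22 511] [324.6 257.5] [[672.5 -68.5  33. ]]
w [    0     0    74   279 10293] [ 37.9 146.8] [[ 504.7 -416.4   33. ]]
w [ 189   30   60  253 3429] [203.2 127.7] [[ 516.1 -188.3   33. ]]
w [ 334   36   68  252 9028] [373.6 145.3] [[548.7  -9.4  33. ]]
w [318  95  26  25 586] [330.7 107.4] [[506.3 -53.6  33. ]]
w [ 243   96   73   21 1400] [278.4 105.8] [[ 501.2 -107.7   33. ]]
w [292 119  36  39 750] [309.4 138.1] [[537.2 -78.3  33. ]]
w [271 150  36  39 741] [288.4 169.4] [[ 568.6 -102.5   33. ]]
w [251 182  35  38 706] [268.  200.1] [[ 600.1 -126.8   33. ]]
w [233 212  33  36 652] [248.8 229.3] [[ 631.5 -151.1   33. ]]
w [219 247  24  21 485] [230.7 257. ] [[ 663.2 -175.6   33. ]]
w [244 249  21  18 170] [251.4 253.8] [[ 661.  -151.4   33. ]]
w [   0  290  105  124 4094] [ 44.9 357.9] [[ 847.9 -545.5   33. ]]
w [  0 295  14  30 225] [  5.4 309.5] [[ 752.3 -598.    33. ]]
2.75 [ 584.3750189  -112.54100754  231.36341096] [-0.2690499   0.31129917  1.0023738 ]
```

View pics/w1.png

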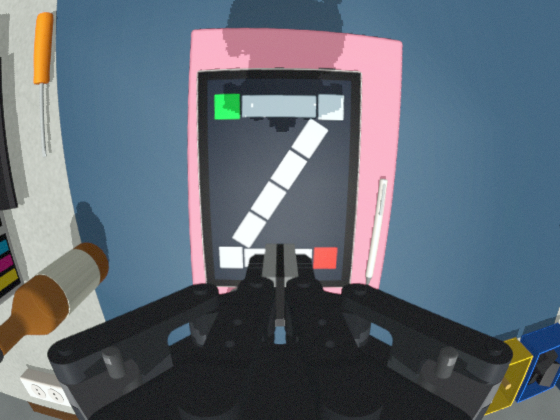

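The wrist view agrees within about 1 mm with the top view: green (227,106), corner 1 (331,107), corner 2 (231,257), red (325,257). Next I go to 37 mm above green.

```bash
python3 -m creep '[[20,-13,38,0,0,0,1],[42,-28,80,0,0,0,1],[63,-42,120,0,0,0,1],[76,-51,146,0,0,0,1],[84,-56,161,0,0,0,1],[84,-56,161,0,0,0,1],[84,-56,161,0,0,0,1],[84,-56,161,0,0,0,1],[84,-56,161,0,0,0,1],[84,-56,161,0,0,0,1]]'
cat > p.py <<'E'
from h import *
o=arm.get_obs();y=-0.0785;R=np.array([[np.cos(y),-np.sin(y)],[np.sin(y),np.cos(y)]])
print("tablet xy",R.T@(np.array(o["eef_pos"])[:2]-[584.4,-114.5]),"z",o["eef_pos"][2],"F",o["wrist_force"],"tau",o["tau"].round(2))
f=[]
for i in range(4): vision.get_image("top");f.append(arm.get_obs()["wrist_force"][2])
print("Fz",np.round(f,2))
E
python3 p.py
```

```text
time: 4.05
eef_pos: [496.7, -162.0, 70.7]
ee_rot: [[-0.997, 0.078, 0.001], [0.078, 0.997, -0.0], [-0.001, -0.0, -1.0]]
wrist_force: [-0.2, 0.9, -0.6]
width: -0.2
grasp_force: 0.0
tablet xy [-83.75801268 -54.19018126] z 70.71263516532358 F [-0.16783313  0.90341013 -0.62773997] tau [ 1.000e-02 -3.598e+01 -2.121e+01  0.000e+00 -1.000e-02  0.000e+00]
Fz [-0.19 -0.26 -0.06 -0.19]
```

```bash
python3 -m creep '[[0,0,10,0,0,0,1],[0,0,20,0,0,0,1],[0,0,28,0,0,0,1],[0,0,33,0,0,0,1],[0,0,36,0,0,0,1],[0,0,37.5,0,0,0,1],[0,0,39,0,0,0,1],[0,0,40,0,0,0,1],[0,0,41,0,0,0,1],[0,0,41,0,0,0,1]]'
python3 p.py
```

```text
time: 5.5
eef_pos: [496.2, -162.0, 29.5]
ee_rot: [[-0.997, 0.079, -0.0], [0.079, 0.997, 0.0], [0.0, 0.0, -1.0]]
wrist_force: [-1.4, 1.0, 3.9]
width: 0.1
grasp_force: 1.8
tablet xy [-84.2131542  -54.25691465] z 29.479085988470846 F [-1.39328849  1.01132593  3.9208082 ] tau [ 2.000e-02 -3.566e+01 -1.922e+01  4.000e-02 -5.300e-01  0.000e+00]
Fz [3.88 2.94 3.24 3.16]
```

```bash
python3 -m creep '[[0,6,0,0,0,0,1],[0,18,0,0,0,0,1],[0,31,0,0,0,0,1],[0,44,0,0,0,0,1],[0,57,0,0,0,0,1],[0,70,0,0,0,0,1],[0,83,0,0,0,0,1],[0,95,0,0,0,0,1],[0,104,0,0,0,0,1],[0,108,0,0,0,0,1]]'
python3 p.py
```

```text
time: 6.95
eef_pos: [504.6, -53.7, 29.2]
ee_rot: [[-0.997, 0.078, -0.0], [0.078, 0.997, -0.0], [0.0, -0.0, -1.0]]
wrist_force: [-0.3, -2.7, 3.2]
width: 0.1
grasp_force: 1.9
tablet xy [-84.301683    54.32419366] z 29.22023503679795 F [-0.25483657 -2.66427244  3.16023707] tau [ 1.480e+00 -3.391e+01 -1.745e+01  6.600e-01  9.000e-02 -2.000e-02]
Fz [3.41 3.6  3.83 4.58]
```

```bash
cat > c.py <<'E'
from h import *
o=arm.get_obs();im,d=vision.get_image("top");f=im.astype(int)
sub=np.zeros(im.shape[:2],bool);sub[155:245,298:366]=1
for n,m in (("g",f[...,1]>f[...,0]+50),("r",f[...,0]>f[...,1]+60),("w",f.min(2)>140)):
    k,l,s,c=cv2.connectedComponentsWithStats((m&sub).astype(np.uint8))
    for i in range(1,k):
        if s[i,4]>25:print(n,s[i],c[i].round(1),world("top",c[i],31).round(1))
cv2.imwrite("pics/t%d.png"%(o["time"]*100),cv2.resize(im[140:270,270:390,::-1],None,fx=4,fy=4))
im,d=vision.get_image("wrist");f=im.astype(int)
for n,m in (("wg",f[...,1]>f[...,0]+50),("wr",(f[...,0]>f[...,1]+60)&(f[...,0]>f[...,2]+60))):
    k,l,s,c=cv2.connectedComponentsWithStats(m.astype(np.uint8))
    for i in range(1,k):
        if s[i,4]>250:print(n,s[i],c[i].round(1),wworld(c[i],30,o).round(1))
E
python3 c.py
```

```text
g [344 225   8  11  74] [347.9 230.2] [[ 495.4 -165.8   31. ]]
r [308 166  10  10  88] [312.8 170.8] [[672.6 -66.7  31. ]]
w [298 155  68  90 922] [340.9 180.4] [[ 642.9 -149.2   31. ]]
w [318 167  37  34 580] [336.9 179.4] [[ 645.9 -137.4   31. ]]
w [335 226   9   6  28] [339.1 228.6] [[ 500.4 -140.4   31. ]]
wg [  60  234   48   48 1763] [ 83.7 256.8] [[ 495.2 -159.5   30. ]]
```

```bash
python3 -m creep '[[-4,-2.6,0,0,0,0,1],[-13,-8.4,0,0,0,0,1],[-23,-14.8,0,0,0,0,1],[-33,-21.2,0,0,0,0,1],[-43,-27.6,0,0,0,0,1],[-53,-34,0,0,0,0,1],[-63,-40.5,0,0,0,0,1],[-72,-46.3,0,0,0,0,1],[-80,-51.4,0,0,0,0,1],[-84,-54,0,0,0,0,1]]'
python3 p.py
```

```text
time: 8.5
eef_pos: [584.9, -115.2, 29.4]
ee_rot: [[-0.997, 0.079, 0.0], [0.079, 0.997, -0.0], [-0.0, -0.0, -1.0]]
wrist_force: [-2.4, 2.6, 3.4]
width: -0.2
grasp_force: 1.9
tablet xy [ 0.50645877 -0.64466212] z 29.35010839769905 F [-2.41423359  2.61786394  3.4459832 ] tau [-9.000e-01 -4.177e+01 -2.129e+01 -3.200e-01 -9.000e-01  1.000e-02]
Fz [3.31 3.71 3.23 2.66]
```

```bash
python3 -m creep '[[-4,-2.6,0,0,0,0,1],[-13,-8.4,0,0,0,0,1],[-23,-14.8,0,0,0,0,1],[-33,-21.2,0,0,0,0,1],[-43,-27.6,0,0,0,0,1],[-53,-34,0,0,0,0,1],[-63,-40.5,0,0,0,0,1],[-72,-46.3,0,0,0,0,1],[-80,-51.4,0,0,0,0,1],[-84,-54,0,0,0,0,1]]'
python3 p.py; python3 c.py
```

```text
time: 9.95
eef_pos: [664.3, -175.7, 29.4]
ee_rot: [[-0.997, 0.079, 0.0], [0.079, 0.997, -0.0], [-0.0, -0.0, -1.0]]
wrist_force: [-1.5, 2.8, 3.4]
width: -0.2
grasp_force: 1.9
tablet xy [ 84.45971723 -54.72229115] z 29.36345236532419 F [-1.51195277  2.77999129  3.43573756] tau [-9.000e-01 -4.875e+01 -2.317e+01 -2.900e-01 -9.400e-01  1.000e-02]
Fz [3.69 3.13 3.89 3.61]
r [308 166  10  10  88] [312.8 170.8] [[672.6 -66.7  31. ]]
w [298 155  43  76 449] [309.  172.6] [[667.4 -55.4  31. ]]
w [318 167  19  10 157] [326.4 171.9] [[ 668.9 -106.9   31. ]]
w [328 195   8   6  30] [331.6 197.3] [[ 592.6 -120.7   31. ]]
w [304 199  28  34 435] [317.4 219.1] [[528.5 -78.   31. ]]
w [298 240  20   5  73] [306.7 242.6] [[460.5 -45.7  31. ]]
wr [ 454  233   47   47 1702] [477.1 255.6] [[672.  -69.7  30. ]]
```

Red has not moved, so the tablet has stayed put. Last leg now.

```bash
python3 -m creep '[[0,6,0,0,0,0,1],[0,18,0,0,0,0,1],[0,31,0,0,0,0,1],[0,44,0,0,0,0,1],[0,57,0,0,0,0,1],[0,70,0,0,0,0,1],[0,83,0,0,0,0,1],[0,95,0,0,0,0,1],[0,104,0,0,0,0,1],[0,108,0,0,0,0,1]]'
python3 p.py
```

```text
time: 11.5
eef_pos: [672.2, -66.9, 29.2]
ee_rot: [[-0.997, 0.078, -0.0], [0.078, 0.997, -0.0], [0.0, -0.0, -1.0]]
wrist_force: [-0.6, -3.0, 3.6]
width: -0.3
grasp_force: 1.9
tablet xy [83.75721912 54.31611795] z 29.21027316062236 F [-0.59664912 -3.0375268   3.57856577] tau [ 2.190e+00 -4.687e+01 -2.092e+01  8.000e-01  7.000e-02 -2.000e-02]
Fz [3.86 4.54 3.58 3.24]
```

```bash
python3 -m creep '[[0,0,-3,0,0,0,1],[0,0,-8,0,0,0,1],[0,0,-20,0,0,0,1],[0,0,-40,0,0,0,1],[0,0,-70,0,0,0,1],[0,0,-100,0,0,0,1],[0,0,-130,0,0,0,1],[0,0,-150,0,0,0,1],[0,0,-150,0,0,0,1],[0,0,-150,0,0,0,1]]'
python3 p.py; python3 c.py | grep -E '^w?[gr]'; python3 -c "
from bench import arm;print(arm.hand_in())"
```

```text
time: 12.95
eef_pos: [671.3, -67.4, 178.3]
ee_rot: [[-0.997, 0.079, -0.002], [0.079, 0.997, 0.0], [0.002, 0.0, -1.0]]
wrist_force: [-0.6, -0.7, 0.8]
width: -0.3
grasp_force: 0.0
tablet xy [82.955251   53.74387341] z 178.25354033548015 F [-0.64741647 -0.69839029  0.75330933] tau [-0.000e+00 -4.805e+01 -2.778e+01 -0.000e+00 -3.000e-02  0.000e+00]
Fz [-0.4  -0.51  0.86  0.58]
g [345 225   8  11  78] [348.2 229.9] [[ 496.5 -166.8   31. ]]
wg [149   6  30  30 769] [163.2  20.6] [[ 495.3 -161.7   30. ]]
wr [265 184  30  29 861] [279.4 197.9] [[672.9 -68.3  30. ]]
the job is handed in; nothing more can be done
None
```

I swiped from the green box round both corners to the red box in one stroke at about 3–4 N, lifted clear, and handed the job in at about 13 s; the tablet moved by no more than about 2 mm, though no verdict came back and I did not re-check the bystanders' positions.

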